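Find the tube rotator with the worn bearing

TASK

One of the two tube rotators has a worn axle bearing. First on the rotator to the robot's left, then on the other one, take the disc by the top of its rim and rock it gently along its axle, first towards its motor housing and then away from it, each way until it resists, without forcing it. Then throw the out-of-service lever of the loose one fully over towards its motor side, and leave the sound one's lever and the other things on the bench as they are.

Things in the scene. Friction and masses are not known exactly. Their poses are not given: they have to be found in the camera images.
- stand_a: Rotator A's fixed white stand. Origin on the bench under the disc's centre; z up; y along the axle to the motor housing (on the left seen from the robot); x away from the lever. Foot x -175 to 100, y -65 to 125, 12 mm high. Housing 100 mm long in x, y 35 to 120, top 160 mm up. Both stands are alike.
- disc_a_top (a point): Top of disc A's rim: centre of its 14 mm thick round bead, 203 mm up when upright. The upright white disc, 180 mm across with a 6 mm web, is centred on its axle 120 mm up and rocks about that point; it does not spin. Amber tubes stand 20 mm out on the face away from the motor, none within 25 mm either side of the top, where the rim is free for 25 mm down. Frame turns with the disc.
- disc_a (a joint): Rock of disc A, rad: 0 upright, plus = top leaning to the motor (stand +y). 0.1 is 8 mm at the rim. Returns to 0 when let go. Worn bearing: flops with under 1 N to a firm stop at 0.14 (12 mm) each way. Sound bearing: stiff, 0.28 mm (0.0034 rad) per N at the rim, strained beyond 0.07 rad (20 N). Push each way until it resists with about 5 N.
- lever_a (a joint): Out-of-service lever on the front of stand A's foot, rad: 0 = leaning away from the motor side (stand -y), in service; 1.0 = fully over to the motor side (stand +y), out of service. Stays where left; starts between 0 and 0.2.
- stand_b: Rotator B's fixed white stand. Origin on the bench under the disc's centre; z up; y along the axle to the motor housing (on the left seen from the robot); x away from the lever. Foot x -175 to 100, y -65 to 125, 12 mm high. Housing 100 mm long in x, y 35 to 120, top 160 mm up. Both stands are alike.
- disc_b_top (a point): Top of disc B's rim: centre of its 14 mm thick round bead, 203 mm up when upright. The upright white disc, 180 mm across with a 6 mm web, is centred on its axle 120 mm up and rocks about that point; it does not spin. Amber tubes stand 20 mm out on the face away from the motor, none within 25 mm either side of the top, where the rim is free for 25 mm down. Frame turns with the disc.
- disc_b (a joint): Rock of disc B, rad: 0 upright, plus = top leaning to the motor (stand +y). 0.1 is 8 mm at the rim. Returns to 0 when let go. Worn bearing: flops with under 1 N to a firm stop at 0.14 (12 mm) each way. Sound bearing: stiff, 0.28 mm (0.0034 rad) per N at the rim, strained beyond 0.07 rad (20 N). Push each way until it resists with about 5 N.
- lever_b (a joint): Out-of-service lever on the front of stand B's foot, rad: 0 = leaning away from the motor side (stand -y), in service; 1.0 = fully over to the motor side (stand +y), out of service. Stays where left; starts between 0 and 0.2.
- jar: Bystander: amber jar with black cap, 56 mm across, 75 mm high; origin at the centre of its underside.
- bottle: Bystander: clear plastic bottle with white cap, 70 mm across, 130 mm high; origin at the centre of its underside.
- tray: Bystander: white divided sample tray, 160 by 100 by 30 mm high; origin at the centre of its underside.
- lever_a_tip (a point): Centre of the lever's black ball tip, 26 mm across, on a 10 mm rod, 85 mm from its pivot, which lies 34 mm up at stand x -135, y 0 mm. Swings in the stand's y-z plane: tip at y -41, 109 mm up at 0; 119 mm up at 0.5; y +41, 109 mm up at 1.0. About 1 N at the tip moves it. Pivot block 50 (x) by 70 (y) mm, top 37 mm up.
- lever_b_tip (a point): Centre of the lever's black ball tip, 26 mm across, on a 10 mm rod, 85 mm from its pivot, which lies 34 mm up at stand x -135, y 0 mm. Swings in the stand's y-z plane: tip at y -41, 109 mm up at 0; 119 mm up at 0.5; y +41, 109 mm up at 1.0. About 1 N at the tip moves it. Pivot block 50 (x) by 70 (y) mm, top 37 mm up.

How it is judged (in metres and radians):
On the way, in this order (a step that is already met when the one before it is completed fails the run):
1. the left rotator's disc is rocked towards its motor until it resists (((world y of stand_a above 0 m and value of joint disc_a above 0.09 rad) or (world y of stand_b above 0 m and value of joint disc_b above 0.008 rad))), for 0.1 s.
2. the left rotator's disc is rocked away from its motor until it resists (((world y of stand_a above 0 m and value of joint disc_a below -0.09 rad) or (world y of stand_b above 0 m and value of joint disc_b below -0.008 rad))), for 0.1 s.
3. the right rotator's disc is rocked towards its motor until it resists (((world y of stand_a below 0 m and value of joint disc_a above 0.09 rad) or (world y of stand_b below 0 m and value of joint disc_b above 0.008 rad))), for 0.1 s.
4. the right rotator's disc is rocked away from its motor until it resists (((world y of stand_a below 0 m and value of joint disc_a below -0.09 rad) or (world y of stand_b below 0 m and value of joint disc_b below -0.008 rad))), for 0.1 s.
5. the loose rotator's lever is thrown fully over (value of joint lever_a above 0.85 rad), for 0.2 s.
At the end, for the whole second after the job is handed in: Loose rotator's lever at least 0.85 of 1.0 rad over; the sound one's under 0.35 rad; both discs let go and upright (loose within 0.06 rad, sound within 0.008); jar, bottle and tray upright (within 0.2 rad) and within 30 mm of their starts (value of joint lever_a above 0.85 rad and value of joint lever_b below 0.35 rad and value of joint disc_a between -0.06 and 0.06 rad and value of joint disc_b between -0.008 and 0.008 rad and distance of each of jar, bottle, tray from where it was at the start of the episode below 0.03 m and angle between each of jar, bottle, tray's own z axis and vertical below 0.2 rad); the robot touches nothing.
It fails at once if the sound bearing is forced (beyond 0.07 rad) (value of joint disc_b above 0.07 rad or value of joint disc_b below -0.07 rad).
It fails at once if the sound rotator's lever is moved over (value of joint lever_b above 0.35 rad).
It fails at once if a bystander is knocked over or pushed more than 30 mm (not (distance of each of jar, bottle, tray from where it was at the start of the episode below 0.03 m and angle between each of jar, bottle, tray's own z axis and vertical below 0.2 rad)).
It also fails if it takes over 67 s, if anything falls off the work surface, if the arm or the gripper's body presses on something with over 40 N, if the wrist force passes 120 N, or if a joint passes its speed limit or range.

ROBOT

A 7-joint arm with a two-finger parallel gripper is mounted at the origin on the work surface. World frame = base frame: x ahead of the robot, y to its left, z up, the work surface at z = 0. Lengths are in m, angles in degrees, forces in N, time in s.
With the tool pointing down it reaches from about 0.425 to 0.875 m from the base axis. Payload 4.7 kg.
Tool frame: the origin (TCP) lies on the front face of the gripper's body, between the roots of the fingers; the fingertips stand 73 mm ahead of it and the grasp point (between the pads) lies 54 mm ahead of it; z points along the fingers, y is the direction in which the jaws open and shut (so a half turn about z gives the same grasp; the last joint's range is limited). The gripper opens to 85 mm and grips with 20 to 120 N. Pads are 22 mm wide; open, the fingers measure 114 mm over their backs; the gripper's body (76 mm by 85 mm) begins 54 mm behind the grasp point. The pads swing forward as they close: fully open they stand 13 mm farther back than shut.
Start: joints at [-66.171, 18.392, -4.016, 83.108, 1.295, 78.541, -3.26], TCP at [0.254, 0.598, 0.304] pointing down, gripper open.
Joint ranges: [-163.93, 163.93], [-17.29, 119.83], [-79.2, 71.16], [3.27, 140.29], [-89.18, 269.18], [5.43, 117.66], [-154.24, 154.24]. Speed limits (degrees/s): [147.25, 147.25, 180, 180, 180, 180, 180].

INTERFACE

Orientations are given as a 3x3 rotation matrix whose columns are the frame's x, y, z axes.
In Python, from cell import ctrl gives the robot as it stands.
- The arm moves only by the shell command python3 -m creep 'ROWS' [FORCE]. ROWS is JSON, a list of rows, each a list of 3 entries, a list of its own where there are three numbers: the shift along the tool's x, y, z in m, then the turn, a rotation vector about the tool's x, y, z in rad, then the opening, from -1 (shut) to 1 (fully open). In form: [[[x, y, z], [ax, ay, az], grip], ...]. A call has 1 to 20 rows; each row shifts and turns the commanded pose from where the row before left it, along the tool's axes as they then stand; what a row does not reach is not made up. A row lasts 1/8 s, in which the tool goes at most 62.5 mm and 10.7 degrees, less where a joint would pass 70% of its speed; a pose out of reach is approached as far as the arm can. A call with a gripper value outside its range is refused whole. The fingers move at their own pace and stop on an object; FORCE is the grip in N (left out, the last holds). Time passes only in rows, so rows that do not move let the fingers close. It gives the time, the measured TCP pose, the force and the opening at its end, in the units of the state.
- ctrl.sense(): the state, without advancing time (a new reading comes with each control period).
- ctrl.grab_frame(name): name is "scene" or "top" or "wrist"; returns the picture (400x640x3 uint8, red, green, blue); there is no depth.
- ctrl.camera_model(name): a dict with "vfov" (degrees; the focal length in pixels is half the picture's height over the tangent of half this angle, whatever the lens; pixels are square), "cx", "cy" (the principal point, pixels), "dist" ([k1, k2, p1, p2, k3] as OpenCV has them; the pictures are not rectified), "extrinsics" (4x4, takes a point from camera to world coordinates). Camera axes: x right, y down, z forward; pixel columns grow to the right and rows downward; lengths in m; the calibration is good to about 2 mm. A picture is of the moment at which its call begins: read the wrist's pose just before it. camera_model takes no time and is no camera call; for the wrist camera it gives the pose at the moment of the call.
- ctrl.close_job(): hands the job in, once; it reports no verdict.
Trained networks look in the newest picture that a camera, given by its name, has taken for a name from the list of things; names that differ only in an ending like _2 or _b are one class to them, and where a whole thing is asked for, a point or a joint stands for the part that bears it (a point fixed in the world has none). Each returns a list of dicts, best first, with "conf" (0 to 1); they miss things now and then, are a little off and sometimes report something else, mostly with a low value. They report only what shows in the picture. A call takes as long as a camera call.
- ctrl.cut_out(target, camera): "region" (400x640 bool, what is visible of it) and "extent" ([left, top, right, bottom] in pixels, round what is visible of it).
The state is a dict: "clock": time; "q": joint angles; "dq": joint speeds; "effort": joint torques, N m; "tool_pos": TCP position; "eef_rot": TCP orientation; "wrist_force": force on the tool from outside, world axes, zero at the start; "moment": the same for the moment, N m; "opening": finger opening in m.
Only numpy, scipy, OpenCV 4.12 (cv2) and the standard library are available. Lean on these libraries where they do the work, as an engineer would, in place of code of your own. Each camera call takes 0.05 s, during which the arm holds its last target.

## Working session

There is one attempt and no reset: what is moved stays moved. The work goes in short steps, Python scripts to look and compute and a shell command to move; the robot and the scene stay as the last step left them, time stands still between calls to the robot, and variables do not carry over. Pictures are saved under pics/ and viewed, and the job is handed in when it is done.

```bash
mkdir -p pics; ls
python3 - <<'E'
from cell import ctrl
import cv2
s=ctrl.sense(); print({k:s[k] for k in s})
for n in("scene","top","wrist"):
    im=ctrl.grab_frame(n); cv2.imwrite(f"pics/{n}0.png",im[:,:,::-1])
    print(n,ctrl.camera_model(n))
E
```

```text
pics
{'clock': 0.0, 'q': array([-66.17050058,  18.43990564,  -4.01497118,  83.17521191,
         1.29436781,  78.54177956,  -3.25991001]), 'dq': array([ 0.03911066, -0.02044794,  0.02580553,  0.08393726, -0.04420141,
       -0.05062361, -0.06529277]), 'effort': array([-2.87829357e-05, -4.93574953e+01, -3.82620078e-01, -3.14325643e+01,
        1.29033183e-02,  1.13617562e-02,  1.12471108e-05]), 'tool_pos': array([0.25408494, 0.59784109, 0.30281099]), 'eef_rot': array([[-9.20366317e-01,  3.91056755e-01, -6.75839952e-04],
       [ 3.91057328e-01,  9.20364501e-01, -1.83084601e-03],
       [-9.39455977e-05, -1.94934116e-03, -9.99998096e-01]]), 'wrist_force': array([-0.51896673, -0.20139036,  0.3442169 ]), 'moment': array([-0.04001659, -0.00729405,  0.0605019 ]), 'opening': 0.08607647843621924}
scene {'vfov': 49.822493853677436, 'cx': 319.5442623928693, 'cy': 199.29850806139586, 'dist': array([-0.0694774,  0.       ,  0.       ,  0.       ,  0.       ]), 'extrinsics': array([[ 0.73069142,  0.44165171, -0.52060908,  1.22000801],
       [ 0.682524  , -0.4902631 ,  0.54203605, -0.69734894],
 
[... 273 characters left out ...]
 0.        ]), 'extrinsics': array([[ 0.02838906, -0.99480893,  0.09772026,  0.41516953],
       [-0.99950288, -0.02959157, -0.01087804,  0.03150017],
       [ 0.01371327, -0.09736286, -0.99515447,  1.26421375],
       [ 0.        ,  0.        ,  0.        ,  1.        ]])}
wrist {'vfov': 67.48183475377509, 'cx': 317.8596520268052, 'cy': 198.9811281712398, 'dist': array([-0.04960199,  0.        ,  0.        ,  0.        ,  0.        ]), 'extrinsics': array([[ 0.39149085,  0.87332449,  0.28989526,  0.18052025],
       [ 0.9201813 , -0.37116474, -0.12451151,  0.62937132],
       [-0.00114005,  0.31550131, -0.94892446,  0.37306371],
       [ 0.        ,  0.        ,  0.        ,  1.        ]])}
```

View pics/scene0.png

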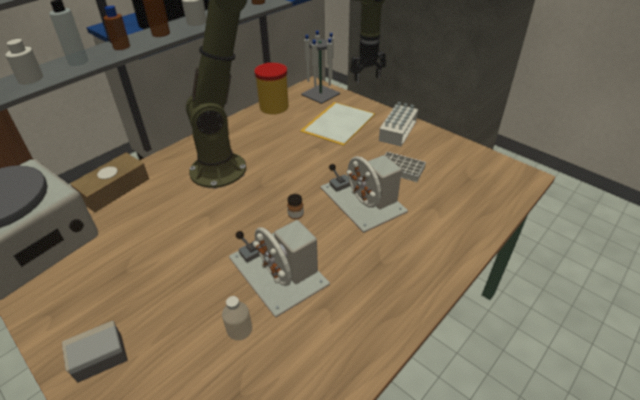

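View pics/top0.png

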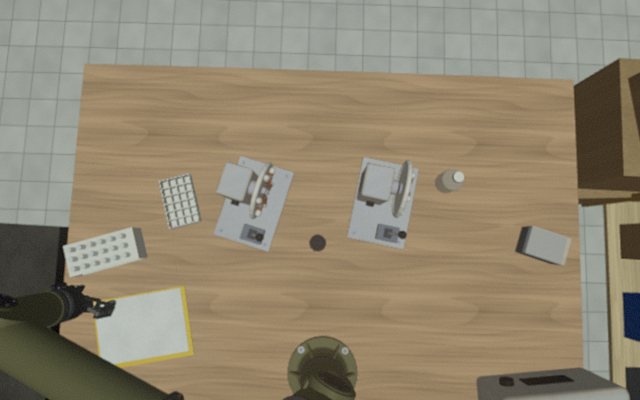

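```bash
cat > h.py <<'E'
from cell import ctrl
import numpy as np, cv2
def KD(m):
    f=200/np.tan(np.radians(m["vfov"]/2)); return np.array([[f,0,m["cx"]],[0,f,m["cy"]],[0,0,1]]),np.array(m["dist"])
def ray(m,uv):
    K,D=KD(m); p=cv2.undistortPoints(np.array(uv,float).reshape(-1,1,2),K,D)[:,0]
    E=m["extrinsics"]; return E[:3,3],(np.c_[p,np.ones(len(p))]@E[:3,:3].T)
def at_z(m,uv,z):
    o,d=ray(m,uv); return o+d*((z-o[2])/d[:,2:3])
def proj(m,P):
    K,D=KD(m); T=np.linalg.inv(m["extrinsics"])
    return cv2.projectPoints(np.array(P,float).reshape(-1,1,3),cv2.Rodrigues(T[:3,:3])[0],T[:3,3],K,D)[0][:,0]
E
python3 - <<'E'
from h import *
for cam in("top","scene"):
  for t in("stand_a","disc_a","lever_a","disc_a_top","lever_a_tip","jar","bottle","tray"):
    for r in ctrl.cut_out(t,cam)[:4]:
        ys,xs=np.nonzero(r["region"]); print(cam,t,round(r["conf"],2),np.round(r["extent"]),round(xs.mean(),1),round(ys.mean(),1),len(xs))
E
```

```text
top stand_a 0.71 [215. 156. 292. 252.] 251.1 202.1 5245
top stand_a 0.69 [346. 156. 416. 255.] 382.6 202.7 4872
top stand_a 0.19 [250. 162. 276. 220.] 261.1 190.4 820
top disc_a 0.79 [248. 165. 273. 219.] 261.3 191.1 814
top disc_a 0.69 [392. 159. 413. 218.] 402.2 189.5 719
top lever_a 0.64 [248. 232. 265. 241.] 257.7 236.5 88
top lever_a 0.61 [390. 233. 406. 238.] 398.4 234.3 90
top disc_a_top 0.86 [246. 160. 273. 221.] 260.6 191.0 766
top lever_a_tip 0.41 [250. 234. 265. 240.] 257.2 236.4 58
top lever_a_tip 0.39 [391. 160. 416. 220.] 402.4 189.0 749
top jar 0.81 [309. 233. 324. 250.] 317.0 242.7 243
top bottle 0.85 [435. 170. 464. 192.] 448.8 181.2 552
top tray 0.67 [158. 176. 199. 227.] 180.1 200.8 1698
scene stand_a 0.73 [323. 158. 408. 233.] 367.3 191.4 4124
scene stand_a 0.66 [230. 221. 328. 318.] 280.3 265.8 5949
scene disc_a 0.74 [346. 160. 381. 209.] 363.8 182.0 1233
scene disc_a 0.62 [252. 228. 292. 287.] 272.4 256.8 1299
scene lever_a 0.38 [329. 164. 337. 172.] 332.7 168.1 32
scene disc_a_top 0.58 [346. 157. 382. 206.] 363.6 181.4 1174
scene lever_a_tip 0.6 [233. 231. 250. 248.] 242.1 238.3 131
scene lever_a_tip 0.48 [330. 162. 340. 178.] 333.6 169.5 78
scene jar 0.68 [290. 195. 303. 221.] 294.8 207.3 354
scene bottle 0.77 [221. 297. 252. 341.] 236.8 318.8 1004
scene tray 0.72 [383. 151. 423. 180.] 408.5 166.1 537
scene tray 0.25 [346. 160. 384. 211.] 363.9 182.2 1208
```

Run:
```python
from h import *
im=cv2.imread("pics/top0.png"); c=im[150:262,205:425]
cv2.imwrite("pics/topc.png",cv2.resize(c,None,fx=3.6,fy=3.6,interpolation=cv2.INTER_CUBIC))
im=cv2.imread("pics/scene0.png"); c=im[145:320,220:420]
cv2.imwrite("pics/scenec.png",cv2.resize(c,None,fx=3.4,fy=3.4,interpolation=cv2.INTER_CUBIC))
```

```text
(no output)
```

View pics/topc.png

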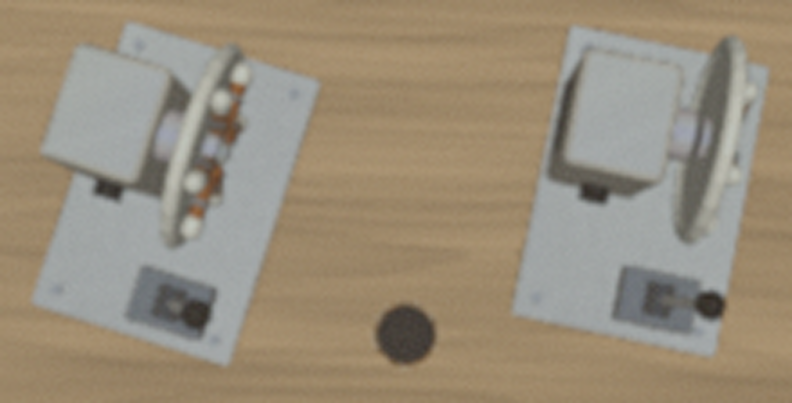

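View pics/scenec.png

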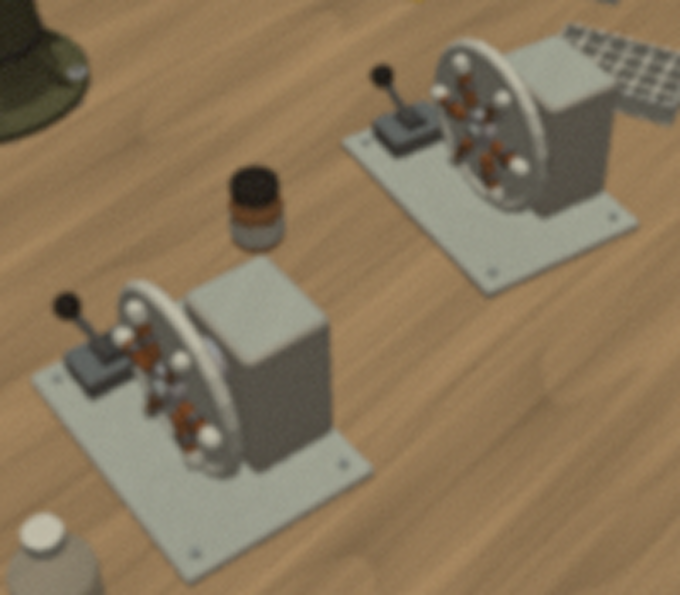

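```bash
cat > fit.py <<'E'
from h import *
from scipy.optimize import least_squares
T=lambda a:np.array(a,float)/3.6+[205,150]
S=lambda a:np.array(a,float)/3.4+[220,145]
obj=np.array([[100,125],[100,-65],[-175,125],[-175,-65]])/1e3; obj=np.c_[obj,np.full(4,.012)]
data={"L":(T([[125,22],[320,80],[32,302],[228,365]]),S([[637,226],[490,295],[343,142]]),T([195,315]),S([381,75])),
"R":(T([[570,25],[768,68],[513,314],[714,355]]),S([[372,468],[190,580],[33,378]]),T([710,305]),S([67,305]))}
mt,ms=ctrl.camera_model("top"),ctrl.camera_model("scene")
def W(p,P): c,s=np.cos(p[2]),np.sin(p[2]); return np.asarray(P)@np.array([[c,s,0],[-s,c,0],[0,0,1]])+[p[0],p[1],0]
def tip(q): a=q-.5; return [-.135,.085*np.sin(a),.034+.085*np.cos(a)]
pose={}
for k,(t,s,lt,ls) in data.items():
    f=lambda p:np.r_[(proj(mt,W(p,obj))-t).ravel(),(proj(ms,W(p,obj[[0,1,3]]))-s).ravel()]
    r=least_squares(f,[.6,.15 if k=="L" else -.15,0]); p=r.x
    ft=lambda p:f(p)[:8]; r2=least_squares(ft,p); 
    if __name__=="__main__": print(k,np.round(p,4),np.degrees(p[2]),"res",np.round(r.fun,1),"toponly",np.round(r2.x,4))
    g=lambda q:np.r_[proj(mt,W(p,[tip(q[0])]))[0]-lt,proj(ms,W(p,[tip(q[0])]))[0]-ls]
    r3=least_squares(g,[.1]); pose[k]=p
    if __name__=="__main__": print("lever",r3.x,r3.fun,W(p,[tip(r3.x[0])]),"disc top",W(p,[[0,0,.203]]))
E
python3 fit.py
```

```text
L [ 0.5619  0.1977 -0.272 ] -15.586496552727606 res [ 0.  -1.4  0.5 -0.7 -0.9  0.2  0.3  0.2  0.9 -1.1 -0.9 -0.2 -1.5 -0.5] toponly [ 0.5605  0.1976 -0.2707]
lever [0.07309534] [ 0.104201   -0.85575207  0.12334682  0.40936516] [[0.42237157 0.20004634 0.1113714 ]] disc top [[0.56186363 0.19767325 0.203     ]]
R [ 0.579  -0.2225 -0.1784] -10.223667667909146 res [-0.6 -0.8  0.3 -1.  -1.2  0.1  0.1  0.7  1.  -0.2 -0.7  0.7 -1.9 -0.6] toponly [ 0.5783 -0.2237 -0.1775]
lever [0.15163201] [-0.34992776 -0.22868249 -0.09218134  0.4004856 ] [[ 0.44094477 -0.22711229  0.11389414]] disc top [[ 0.57895137 -0.22251836  0.203     ]]
```

```bash
cat >> h.py <<'E'
def plan(target,yawdeg):
    """rotvec to make tool z down, y at stand +y(yaw); then shift in the NEW tool frame"""
    from scipy.spatial.transform import Rotation as Ro
    s=ctrl.sense(); R=s["eef_rot"]; a=np.radians(yawdeg)
    N=np.array([[-np.cos(a),-np.sin(a),0],[-np.sin(a),np.cos(a),0],[0,0,-1]]); 
    print("turn",np.round(Ro.from_matrix(R.T@N).as_rotvec(),4),"shift new frame",np.round(N.T@(np.array(target)-s["tool_pos"]),4))
def st(yawdeg=0):
    s=ctrl.sense(); a=np.radians(yawdeg); ey=np.array([-np.sin(a),np.cos(a),0]); ex=np.array([np.cos(a),np.sin(a),0])
    f=s["wrist_force"]; print("t",s["clock"],"pos",np.round(s["tool_pos"],4),"F stand xyz",np.round([f@ex,f@ey,f[2]],2),"open",round(s["opening"],4))
    return s
E
python3 -c "
from h import *
plan([0.562,0.1977,.31],-15.59)
mt=ctrl.camera_model('top');print(at_z(mt,[317,242.7],.075),at_z(mt,[449,181],.06),at_z(mt,[180,201],.03))"
```

```text
turn [ 1.000e-04  1.000e-04 -1.297e-01] shift new frame [-0.4041 -0.3031 -0.006 ]
[[0.40910948 0.02674653 0.075     ]] [[ 0.61681206 -0.38919551  0.06      ]] [[0.529936   0.47258499 0.03      ]]
```

```bash
python3 -m creep '[[[0,0,-0.006],[0,0,-0.13],1],[[-0.04,-0.03,0],[0,0,0],1],[[-0.04,-0.03,0],[0,0,0],1],[[-0.04,-0.03,0],[0,0,0],1],[[-0.04,-0.03,0],[0,0,0],1],[[-0.04,-0.03,0],[0,0,0],1],[[-0.04,-0.03,0],[0,0,0],1],[[-0.04,-0.03,0],[0,0,0],1],[[-0.04,-0.03,0],[0,0,0],1],[[-0.04,-0.03,0],[0,0,0],1],[[-0.044,-0.033,0],[0,0,0],1],[[0,0,0],[0,0,0],1],[[0,0,0],[0,0,0],1]]'
python3 - <<'E'
from h import *
st(-15.6); plan([0.562,0.1977,.31],-15.59)
im=ctrl.grab_frame("wrist"); m=ctrl.camera_model("wrist"); im=im[:,:,::-1].copy()
from fit import pose,W
for P in ([0,0,.203],[0,0,.21],[-.05,-.0,.203-.0167]):
    u=proj(m,W(pose["L"],[P]))[0]; print(u); cv2.circle(im,tuple(int(v) for v in u),3,(0,0,255),1)
cv2.imwrite("pics/w1.png",im)
E
```

```text
clock: 2.58
tool_pos: [0.5618, 0.1984, 0.3099]
eef_rot: [[-0.963, 0.268, -0.0], [0.268, 0.963, 0.001], [0.001, 0.001, -1.0]]
wrist_force: [0.1, 0.3, 0.5]
opening: 0.0851
t 2.575 pos [0.5618 0.1984 0.3099] F stand xyz [-0.01  0.3   0.53] open 0.0851
turn [ 0.0006 -0.0007  0.0003] shift new frame [-0.0004 -0.0006 -0.0001]
[315.55687131 231.61321034]
[315.48590404 236.29773468]
[315.659851   150.10796923]
```

View pics/w1.png

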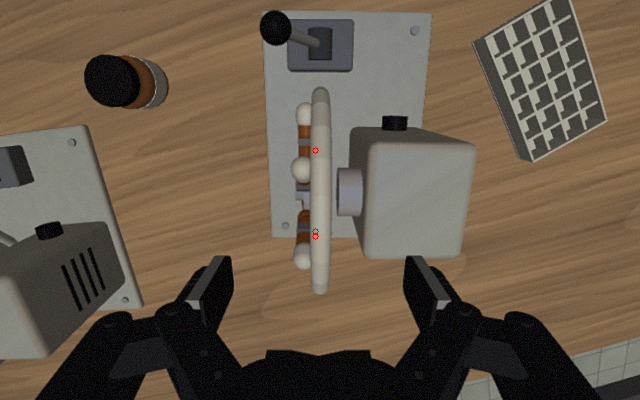

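```bash
python3 -m creep '[[[0,0.002,0.012],[0,0,0],1],[[0,0,0.012],[0,0,0],1],[[0,0,0.012],[0,0,0],1],[[0,0,0.012],[0,0,0],1],[[0,0,0],[0,0,0],0.2],[[0,0,0],[0,0,0],-0.2],[[0,0,0],[0,0,0],-0.4],[[0,0,0],[0,0,0],-0.4],[[0,0,0],[0,0,0],-0.4]]' 20
python3 - <<'E'
from h import *
st(-15.6)
im=ctrl.grab_frame("wrist"); m=ctrl.camera_model("wrist"); im=im[:,:,::-1].copy()
cv2.imwrite("pics/w2.png",im)
E
```

```text
clock: 3.75
tool_pos: [0.5627, 0.1998, 0.2622]
eef_rot: [[-0.963, 0.268, 0.0], [0.268, 0.963, 0.0], [-0.0, 0.0, -1.0]]
wrist_force: [-0.5, -0.5, 0.0]
opening: 0.0257
t 3.75 pos [0.5627 0.1998 0.2622] F stand xyz [-0.32 -0.65  0.  ] open 0.0257
```

View pics/w2.png

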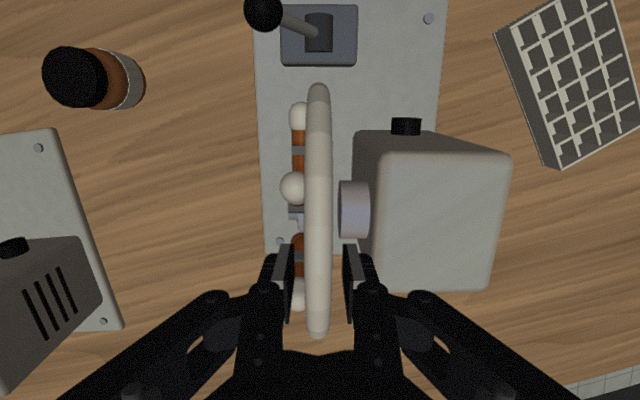

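```bash
python3 -m creep '[[[0,0,0],[0,0,0],-0.7],[[0,0,0],[0,0,0],-1],[[0,0,0],[0,0,0],-1],[[0,0,0],[0,0,0],-1]]' 30
python3 -c "
from h import *
st(-15.6)"
python3 -m creep '[[[0,0.0007,0],[0,0,0],-1],[[0,0.0007,0],[0,0,0],-1],[[0,0,0],[0,0,0],-1]]'
python3 -c "
from h import *
st(-15.6)"
```

```text
clock: 4.3
tool_pos: [0.5626, 0.1999, 0.2622]
eef_rot: [[-0.963, 0.268, 0.0], [0.268, 0.963, 0.0], [-0.0, 0.0, -1.0]]
wrist_force: [-1.4, -0.3, 1.9]
opening: 0.0127
t 4.3 pos [0.5626 0.1999 0.2622] F stand xyz [-1.28 -0.72  1.91] open 0.0127
clock: 4.68
tool_pos: [0.5629, 0.201, 0.2621]
eef_rot: [[-0.963, 0.269, -0.0], [0.269, 0.963, -0.0], [0.0, -0.0, -1.0]]
wrist_force: [-1.1, -1.5, 3.1]
opening: 0.0126
t 4.675 pos [0.5629 0.201  0.2621] F stand xyz [-0.65 -1.71  3.09] open 0.0126
```

```bash
python3 -m creep '[[[0,0.001,0],[0,0,0],-1],[[0,0.001,0],[0,0,0],-1],[[0,0,0],[0,0,0],-1]]'
python3 -c "
from h import *
st(-15.6)"
```

```text
clock: 5.05
tool_pos: [0.5634, 0.2026, 0.262]
eef_rot: [[-0.963, 0.269, -0.0], [0.269, 0.963, -0.001], [0.0, -0.001, -1.0]]
wrist_force: [-3.1, -3.4, 5.1]
opening: 0.0129
t 5.05 pos [0.5634 0.2026 0.262 ] F stand xyz [-2.12 -4.09  5.09] open 0.0129
```

```bash
python3 -m creep '[[[0,0.0008,0],[0,0,0],-1],[[0,0.0004,0],[0,0,0],-1],[[0,0,0],[0,0,0],-1],[[0,0,0],[0,0,0],-1]]'
python3 - <<'E'
from h import *
s=st(-15.6); print(s["moment"])
im=ctrl.grab_frame("wrist"); m=ctrl.camera_model("wrist"); im=im[:,:,::-1].copy()
cv2.imwrite("pics/w3.png",im)
E
```

```text
clock: 5.55
tool_pos: [0.5638, 0.2041, 0.2618]
eef_rot: [[-0.963, 0.269, -0.0], [0.269, 0.963, -0.0], [0.0, -0.0, -1.0]]
wrist_force: [-3.0, -3.5, 3.3]
opening: 0.013
t 5.55 pos [0.5638 0.2041 0.2618] F stand xyz [-1.9  -4.17  3.26] open 0.013
[-1.01979524  0.5183619  -0.07088764]
```

View pics/w3.png

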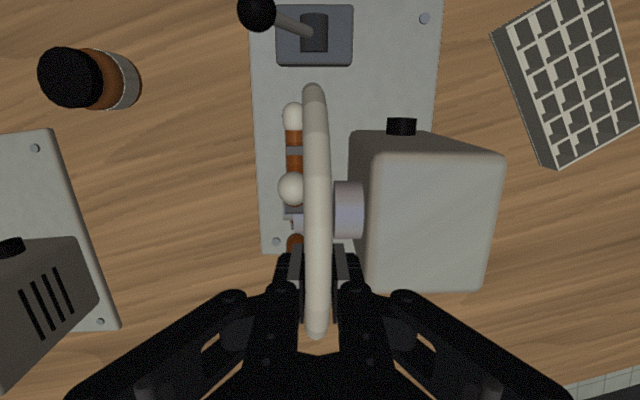

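```bash
python3 -m creep '[[[0,0.0008,0],[0,0,0],-1],[[0,0,0],[0,0,0],-1],[[0,0,0],[0,0,0],-1]]' 20
python3 -c "
from h import *
s=st(-15.6);print(s['moment'])"
```

```text
clock: 5.98
tool_pos: [0.5641, 0.2051, 0.2617]
eef_rot: [[-0.963, 0.268, 0.0], [0.268, 0.963, 0.0], [-0.0, 0.0, -1.0]]
wrist_force: [-1.3, -3.1, 1.7]
opening: 0.0129
t 5.975 pos [0.5641 0.2051 0.2617] F stand xyz [-0.4  -3.35  1.65] open 0.0129
[-0.79937398  0.30052349 -0.09688519]
```

```bash
python3 -m creep '[[[0,0,0],[0,0,0],-0.6],[[0,0,0],[0,0,0],-0.6]]' 20
python3 -c "
from h import *
s=st(-15.6);print(s['moment'])"
python3 -m creep '[[[0,0.001,0],[0,0,0],-0.6],[[0,0.001,0],[0,0,0],-0.6],[[0,0,0],[0,0,0],-0.6]]' 
python3 -c "
from h import *
s=st(-15.6);print(s['moment'])"
```

```text
clock: 6.22
tool_pos: [0.5641, 0.206, 0.2618]
eef_rot: [[-0.964, 0.268, 0.0], [0.268, 0.964, 0.001], [-0.0, 0.001, -1.0]]
wrist_force: [0.7, -0.6, -0.8]
opening: 0.0173
t 6.225 pos [0.5641 0.206  0.2618] F stand xyz [ 0.84 -0.4  -0.76] open 0.0173
[-0.06510837  0.00897159 -0.0084474 ]
clock: 6.6
tool_pos: [0.5645, 0.2072, 0.2619]
eef_rot: [[-0.963, 0.268, 0.0], [0.268, 0.963, 0.0], [0.0, 0.0, -1.0]]
wrist_force: [0.6, -0.3, -0.0]
opening: 0.0167
t 6.6 pos [0.5645 0.2072 0.2619] F stand xyz [ 0.7  -0.14 -0.02] open 0.0167
[-0.06434438  0.05096325 -0.00309324]
```

```bash
python3 -m creep '[[[0,0.0015,0],[0,0,0],-0.6],[[0,0.0015,0],[0,0,0],-0.6],[[0,0.0015,0],[0,0,0],-0.6],[[0,0,0],[0,0,0],-0.6]]' 
python3 -c "
from h import *
s=st(-15.6);print(s['moment'])"
python3 -m creep '[[[0,0.001,0],[0,0,0],-0.6],[[0,0,0],[0,0,0],-0.6]]' 
python3 -c "
from h import *
s=st(-15.6);print(s['moment'])"
```

```text
clock: 7.1
tool_pos: [0.5658, 0.2114, 0.2619]
eef_rot: [[-0.963, 0.268, 0.0], [0.268, 0.963, 0.0], [-0.0, 0.0, -1.0]]
wrist_force: [-0.5, -0.4, -0.8]
opening: 0.017
t 7.1 pos [0.5658 0.2114 0.2619] F stand xyz [-0.4  -0.55 -0.78] open 0.017
[-0.12206736  0.03070396 -0.01520242]
clock: 7.35
tool_pos: [0.5661, 0.2123, 0.2619]
eef_rot: [[-0.963, 0.268, 0.0], [0.268, 0.963, 0.0], [-0.0, 0.0, -1.0]]
wrist_force: [-1.8, 0.1, 0.0]
opening: 0.0171
t 7.35 pos [0.5661 0.2123 0.2619] F stand xyz [-1.73 -0.33  0.05] open 0.0171
[-0.13725001  0.08121989  0.00206842]
```

```bash
python3 -m creep '[[[0,0.001,0],[0,0,0],-0.6],[[0,0,0],[0,0,0],-0.6],[[0,0,0],[0,0,0],-0.6]]' 
python3 -c "
from h import *
s=st(-15.6);print(s['moment'])"
python3 -m creep '[[[0,0.001,0],[0,0,0],-0.6],[[0,0,0],[0,0,0],-0.6],[[0,0,0],[0,0,0],-0.6]]' 
python3 -c "
from h import *
s=st(-15.6);print(s['moment'])
cv2.imwrite('pics/w4.png',ctrl.grab_frame('wrist')[:,:,::-1])"
```

```text
clock: 7.72
tool_pos: [0.5662, 0.2126, 0.2619]
eef_rot: [[-0.963, 0.269, -0.0], [0.269, 0.963, -0.001], [0.0, -0.001, -1.0]]
wrist_force: [-0.8, -4.0, 0.5]
opening: 0.0173
t 7.725 pos [0.5662 0.2126 0.2619] F stand xyz [ 0.29 -4.12  0.5 ] open 0.0173
[-0.78219675  0.387381   -0.03225655]
clock: 8.1
tool_pos: [0.5663, 0.2128, 0.2618]
eef_rot: [[-0.963, 0.269, -0.001], [0.269, 0.963, -0.002], [0.001, -0.002, -1.0]]
wrist_force: [-2.8, -4.6, 1.7]
opening: 0.0171
t 8.1 pos [0.5663 0.2128 0.2618] F stand xyz [-1.42 -5.19  1.72] open 0.0171
[-1.13510327  0.65633805 -0.02902983]
```

View pics/w4.png

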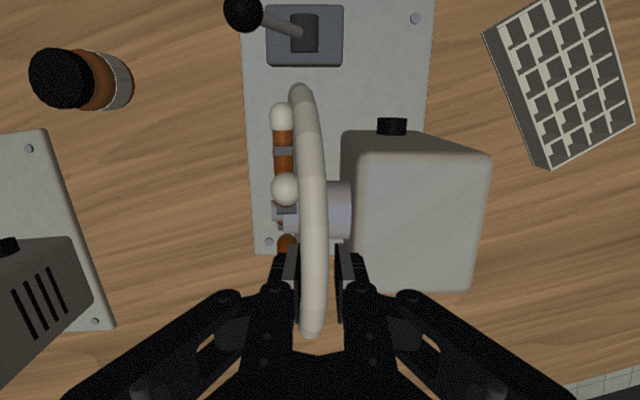

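```bash
python3 -m creep '[[[0,-0.003,0],[0,0,0],-0.6],[[0,-0.003,0],[0,0,0],-0.6],[[0,-0.003,0],[0,0,0],-0.6],[[0,-0.003,0],[0,0,0],-0.6],[[0,-0.003,0],[0,0,0],-0.6],[[0,-0.003,0],[0,0,0],-0.6],[[0,-0.003,0],[0,0,0],-0.6],[[0,-0.003,0],[0,0,0],-0.6],[[0,-0.0015,0],[0,0,0],-0.6],[[0,0,0],[0,0,0],-0.6]]' 
python3 -c "
from h import *
s=st(-15.6);print(s['moment'])"
python3 -m creep '[[[0,-0.001,0],[0,0,0],-0.6],[[0,0,0],[0,0,0],-0.6],[[0,0,0],[0,0,0],-0.6]]' 
python3 -c "
from h import *
s=st(-15.6);print(s['moment'])"
```

```text
clock: 9.4
tool_pos: [0.5597, 0.1896, 0.262]
eef_rot: [[-0.963, 0.268, 0.0], [0.268, 0.963, 0.0], [-0.0, 0.0, -1.0]]
wrist_force: [0.8, 0.9, 0.6]
opening: 0.0169
t 9.4 pos [0.5597 0.1896 0.262 ] F stand xyz [0.52 1.08 0.57] open 0.0169
[ 0.10172715 -0.01382625 -0.02836755]
clock: 9.78
tool_pos: [0.5595, 0.1887, 0.262]
eef_rot: [[-0.963, 0.268, 0.0], [0.268, 0.963, 0.0], [-0.0, 0.0, -1.0]]
wrist_force: [0.2, 0.4, 1.3]
opening: 0.0173
t 9.775 pos [0.5595 0.1887 0.262 ] F stand xyz [0.1  0.49 1.28] open 0.0173
[ 0.1404476   0.0036363  -0.00376039]
```

```bash
python3 -m creep '[[[0,-0.001,0],[0,0,0],-0.6],[[0,0,0],[0,0,0],-0.6],[[0,0,0],[0,0,0],-0.6]]' 
python3 -c "
from h import *
s=st(-15.6);print(s['moment'])"
python3 -m creep '[[[0,-0.001,0],[0,0,0],-0.6],[[0,0,0],[0,0,0],-0.6],[[0,0,0],[0,0,0],-0.6]]' 
python3 -c "
from h import *
s=st(-15.6);print(s['moment'])"
```

```text
clock: 10.15
tool_pos: [0.5592, 0.1877, 0.2619]
eef_rot: [[-0.963, 0.269, 0.0], [0.269, 0.963, 0.0], [-0.0, 0.0, -1.0]]
wrist_force: [-0.5, 0.5, -0.3]
opening: 0.0168
t 10.15 pos [0.5592 0.1877 0.2619] F stand xyz [-0.64  0.34 -0.25] open 0.0168
[ 0.17248497 -0.00063773  0.02110544]
clock: 10.52
tool_pos: [0.559, 0.1872, 0.2619]
eef_rot: [[-0.963, 0.268, 0.0], [0.268, 0.963, 0.001], [-0.0, 0.001, -1.0]]
wrist_force: [1.2, 2.7, -1.3]
opening: 0.0175
t 10.525 pos [0.559  0.1872 0.2619] F stand xyz [ 0.45  2.9  -1.27] open 0.0175
[ 0.57554428 -0.31178904 -0.00340796]
```

```bash
python3 -m creep '[[[0,-0.001,0],[0,0,0],-0.6],[[0,0,0],[0,0,0],-0.6],[[0,0,0],[0,0,0],-0.6]]' 
python3 -c "
from h import *
s=st(-15.6);print(s['moment'])
plan([.5625,.1999,.262],-15.59)"
```

```text
clock: 10.9
tool_pos: [0.5589, 0.187, 0.2619]
eef_rot: [[-0.964, 0.268, 0.001], [0.268, 0.964, 0.002], [-0.001, 0.002, -1.0]]
wrist_force: [2.0, 5.3, -2.0]
opening: 0.0172
t 10.9 pos [0.5589 0.187  0.2619] F stand xyz [ 0.53  5.65 -2.  ] open 0.0172
[ 1.00634338 -0.63563994 -0.03311598]
turn [0.0022 0.0008 0.0012] shift new frame [ 0.      0.0133 -0.0001]
```

```bash
python3 -m creep '[[[0,0.004,0],[0,0,0],-0.6],[[0,0.004,0],[0,0,0],-0.6],[[0,0.004,0],[0,0,0],-0.6],[[0,0.0025,0],[0,0,0],-0.6],[[0,0,0],[0,0,0],-0.3],[[0,0,0],[0,0,0],0],[[0,0,-0.02],[0,0,0],0.4],[[0,0,-0.03],[0,0,0],1],[[-0.0114,-0.0515,0],[0,0,-0.0937],1],[[-0.0114,-0.0515,0],[0,0,0],1],[[-0.0114,-0.0515,0],[0,0,0],1],[[-0.0114,-0.0515,0],[0,0,0],1],[[-0.0114,-0.0515,0],[0,0,0],1],[[-0.0114,-0.0515,0],[0,0,0],1],[[-0.0114,-0.0515,0],[0,0,0],1],[[-0.0114,-0.0515,0],[0,0,0],1],[[0,0,0],[0,0,0],1],[[0,0,0],[0,0,0],1]]'
python3 - <<'E'
from h import *
st(-10.22); plan([0.579,-0.2225,.31],-10.22)
im=ctrl.grab_frame("wrist"); m=ctrl.camera_model("wrist"); im=im[:,:,::-1].copy()
from fit import pose,W
for P in ([0,0,.203],[0,0,.21],[-.05,-.0,.203-.0167]):
    u=proj(m,W(pose["R"],[P]))[0]; print(u); cv2.circle(im,tuple(int(v) for v in u),3,(0,0,255),1)
cv2.imwrite("pics/w5.png",im)
E
```

```text
clock: 13.15
tool_pos: [0.5744, -0.2215, 0.3117]
eef_rot: [[-0.984, 0.177, -0.0], [0.177, 0.984, 0.001], [0.0, 0.001, -1.0]]
wrist_force: [-0.3, 0.5, 0.3]
opening: 0.085
t 13.15 pos [ 0.5744 -0.2215  0.3117] F stand xyz [-0.42  0.48  0.3 ] open 0.085
turn [ 0.0008 -0.0003 -0.    ] shift new frame [-0.0047 -0.0001  0.0017]
[316.03148006 235.41680669]
[315.98104197 240.16538335]
[316.11073985 155.10596019]
```

View pics/w5.png

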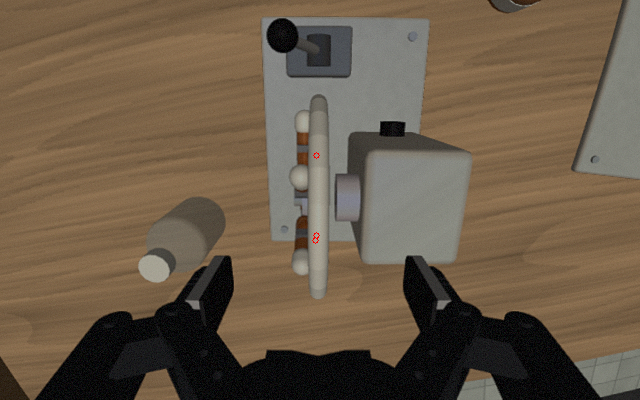

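```bash
python3 -m creep '[[[-0.0047,0,0.0125],[0,0,0],1],[[0,0,0.0125],[0,0,0],1],[[0,0,0.0125],[0,0,0],1],[[0,0,0.012],[0,0,0],1],[[0,0,0],[0,0,0],0.2],[[0,0,0],[0,0,0],-0.2],[[0,0,0],[0,0,0],-0.4],[[0,0,0],[0,0,0],-0.5],[[0,0,0],[0,0,0],-0.5]]' 20
python3 - <<'E'
from h import *
s=st(-10.22); print(s["moment"])
im=ctrl.grab_frame("wrist"); m=ctrl.camera_model("wrist"); im=im[:,:,::-1].copy()
cv2.imwrite("pics/w6.png",im)
E
```

```text
clock: 14.32
tool_pos: [0.5791, -0.2227, 0.2627]
eef_rot: [[-0.984, 0.177, 0.0], [0.177, 0.984, -0.0], [-0.0, 0.0, -1.0]]
wrist_force: [-0.1, -0.0, 0.1]
opening: 0.0213
t 14.325 pos [ 0.5791 -0.2227  0.2627] F stand xyz [-0.1  -0.04  0.13] open 0.0213
[ 0.00084228 -0.00558801 -0.00936294]
```

View pics/w6.png

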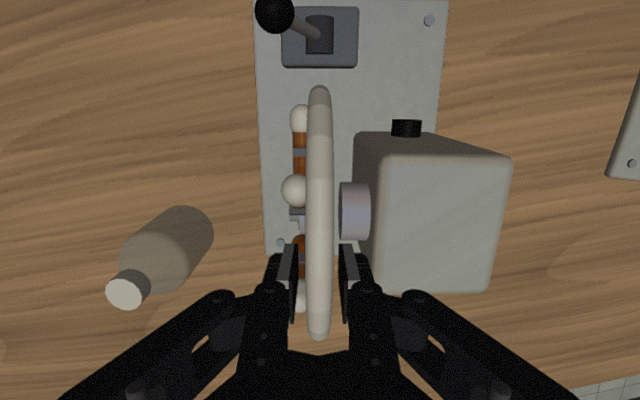

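```bash
python3 -m creep '[[[0,0,0],[0,0,0],-0.6],[[0,0.001,0],[0,0,0],-0.6],[[0,0.001,0],[0,0,0],-0.6],[[0,0,0],[0,0,0],-0.6]]' 
python3 -c "
from h import *
s=st(-10.22);print(s['moment'])"
python3 -m creep '[[[0,0.001,0],[0,0,0],-0.6],[[0,0,0],[0,0,0],-0.6],[[0,0,0],[0,0,0],-0.6]]' 
python3 -c "
from h import *
s=st(-10.22);print(s['moment'])"
```

```text
clock: 14.88
tool_pos: [0.5794, -0.2207, 0.2624]
eef_rot: [[-0.984, 0.177, 0.0], [0.177, 0.984, 0.0], [-0.0, 0.0, -1.0]]
wrist_force: [-0.1, 0.1, 0.2]
opening: 0.017
t 14.875 pos [ 0.5794 -0.2207  0.2624] F stand xyz [-0.11  0.04  0.18] open 0.017
[-0.00435599  0.0152154   0.02704314]
clock: 15.25
tool_pos: [0.5795, -0.2202, 0.2624]
eef_rot: [[-0.984, 0.178, 0.0], [0.178, 0.984, -0.001], [-0.0, -0.001, -1.0]]
wrist_force: [-0.8, -2.1, 0.4]
opening: 0.0169
t 15.25 pos [ 0.5795 -0.2202  0.2624] F stand xyz [-0.39 -2.17  0.37] open 0.0169
[-0.41675023  0.01514531  0.01924237]
```

Contact resists already, so this one is stiff. I'll add a little more to reach about 5 N.

```bash
python3 -m creep '[[[0,0.001,0],[0,0,0],-0.6],[[0,0,0],[0,0,0],-0.6],[[0,0,0],[0,0,0],-0.6]]' 
python3 -c "
from h import *
s=st(-10.22);print(s['moment'])"
python3 -m creep '[[[0,0.0007,0],[0,0,0],-0.6],[[0,0,0],[0,0,0],-0.6],[[0,0,0],[0,0,0],-0.6]]' 
python3 -c "
from h import *
s=st(-10.22);print(s['moment'])"
```

```text
clock: 15.62
tool_pos: [0.5796, -0.2195, 0.2625]
eef_rot: [[-0.984, 0.178, 0.0], [0.178, 0.984, -0.001], [-0.0, -0.001, -1.0]]
wrist_force: [-1.2, -3.7, -0.9]
opening: 0.0169
t 15.625 pos [ 0.5796 -0.2195  0.2625] F stand xyz [-0.53 -3.86 -0.88] open 0.0169
[-0.88249285  0.04742396 -0.02651936]
clock: 16.0
tool_pos: [0.5797, -0.219, 0.2625]
eef_rot: [[-0.984, 0.178, 0.0], [0.178, 0.984, -0.001], [-0.0, -0.001, -1.0]]
wrist_force: [0.1, -6.1, 0.3]
opening: 0.0167
t 16.0 pos [ 0.5797 -0.219   0.2625] F stand xyz [ 1.24 -6.01  0.35] open 0.0167
[-1.10978835  0.0791222   0.0174786 ]
```

```bash
python3 -m creep '[[[0,-0.0015,0],[0,0,0],-0.6],[[0,-0.0015,0],[0,0,0],-0.6],[[0,-0.0015,0],[0,0,0],-0.6],[[0,-0.0015,0],[0,0,0],-0.6],[[0,0,0],[0,0,0],-0.6],[[0,0,0],[0,0,0],-0.6]]' 
python3 -c "
from h import *
s=st(-10.22);print(s['moment'])"
python3 -m creep '[[[0,-0.001,0],[0,0,0],-0.6],[[0,0,0],[0,0,0],-0.6],[[0,0,0],[0,0,0],-0.6]]' 
python3 -c "
from h import *
s=st(-10.22);print(s['moment'])"
```

```text
clock: 16.75
tool_pos: [0.5789, -0.2236, 0.2624]
eef_rot: [[-0.984, 0.177, 0.0], [0.177, 0.984, 0.001], [0.0, 0.001, -1.0]]
wrist_force: [0.6, 0.8, -0.8]
opening: 0.0173
t 16.75 pos [ 0.5789 -0.2236  0.2624] F stand xyz [ 0.45  0.94 -0.75] open 0.0173
[0.08702389 0.01353529 0.01501235]
clock: 17.12
tool_pos: [0.5788, -0.2244, 0.2624]
eef_rot: [[-0.984, 0.177, 0.0], [0.177, 0.984, 0.001], [0.0, 0.001, -1.0]]
wrist_force: [1.0, 1.9, 0.2]
opening: 0.0171
t 17.125 pos [ 0.5788 -0.2244  0.2624] F stand xyz [0.67 2.05 0.22] open 0.0171
[ 0.44118565  0.02973889 -0.04263424]
```

```bash
python3 -m creep '[[[0,-0.001,0],[0,0,0],-0.6],[[0,0,0],[0,0,0],-0.6],[[0,0,0],[0,0,0],-0.6]]' 
python3 -c "
from h import *
s=st(-10.22);print(s['moment'])"
python3 -m creep '[[[0,-0.0008,0],[0,0,0],-0.6],[[0,0,0],[0,0,0],-0.6],[[0,0,0],[0,0,0],-0.6]]' 
python3 -c "
from h import *
s=st(-10.22);print(s['moment'])"
```

```text
clock: 17.5
tool_pos: [0.5787, -0.2251, 0.2625]
eef_rot: [[-0.984, 0.176, 0.0], [0.176, 0.984, 0.001], [0.0, 0.001, -1.0]]
wrist_force: [0.1, 5.0, 1.4]
opening: 0.0175
t 17.5 pos [ 0.5787 -0.2251  0.2625] F stand xyz [-0.81  4.89  1.36] open 0.0175
[ 0.99270166 -0.04982509  0.02318661]
clock: 17.88
tool_pos: [0.5786, -0.2256, 0.2624]
eef_rot: [[-0.984, 0.176, 0.0], [0.176, 0.984, 0.002], [0.0, 0.002, -1.0]]
wrist_force: [-0.9, 6.0, 1.4]
opening: 0.0171
t 17.875 pos [ 0.5786 -0.2256  0.2624] F stand xyz [-1.91  5.73  1.39] open 0.0171
[1.21975727 0.01888963 0.00279124]
```

```bash
python3 -m creep '[[[0,0.0015,0],[0,0,0],-0.6],[[0,0.0015,0],[0,0,0],-0.6],[[0,0.001,0],[0,0,0],-0.6],[[0,0,0],[0,0,0],-0.3],[[0,0,0],[0,0,0],0],[[0,0,-0.02],[0,0,0],0],[[0,0,-0.03],[0,0,0],-0.5],[[0,0,-0.01],[0,0,0.0937],-1],[[0.0333,0.0396,0],[0,0,0],-1],[[0.0333,0.0396,0],[0,0,0],-1],[[0.0333,0.0396,0],[0,0,0],-1],[[0.0333,0.0396,0],[0,0,0],-1],[[0.0333,0.0396,0],[0,0,0],-1],[[0.0333,0.0396,0],[0,0,0],-1],[[0.0333,0.0396,0],[0,0,0],-1],[[0.0333,0.0396,0],[0,0,0],-1],[[0,0,0],[0,0,0],-1],[[0,0,0],[0,0,0],-1]]'
python3 - <<'E'
from h import *
from fit import pose,W
st(-15.59); plan([0.4075,0.154,.166],-15.59)
im=ctrl.grab_frame("wrist"); m=ctrl.camera_model("wrist"); im=im[:,:,::-1].copy()
from fit import tip
u=proj(m,W(pose["L"],[tip(.073)])); print(u)
cv2.imwrite("pics/w7.png",im)
cv2.imwrite("pics/s7.png",ctrl.grab_frame("scene")[:,:,::-1])
E
```

```text
clock: 20.12
tool_pos: [0.408, 0.1532, 0.3236]
eef_rot: [[-0.963, 0.269, 0.002], [0.269, 0.963, 0.0], [-0.002, 0.001, -1.0]]
wrist_force: [0.8, -0.7, -0.0]
opening: 0.0001
t 20.125 pos [0.408  0.1532 0.3236] F stand xyz [ 0.97 -0.48 -0.02] open 0.0001
turn [ 0.0006  0.0018 -0.0003] shift new frame [0.0007 0.0006 0.1576]
[[368.20838598 186.16627446]]
```

View pics/w7.png

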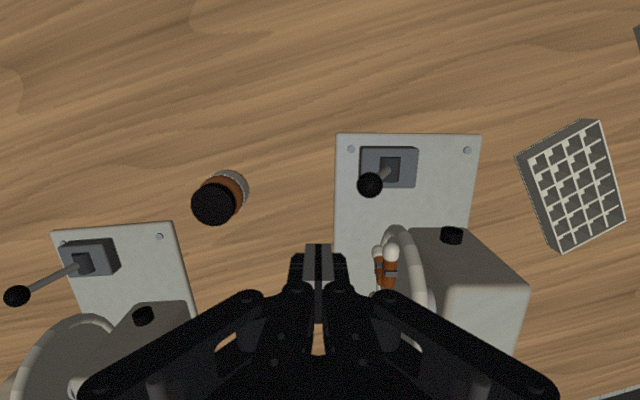

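View pics/s7.png

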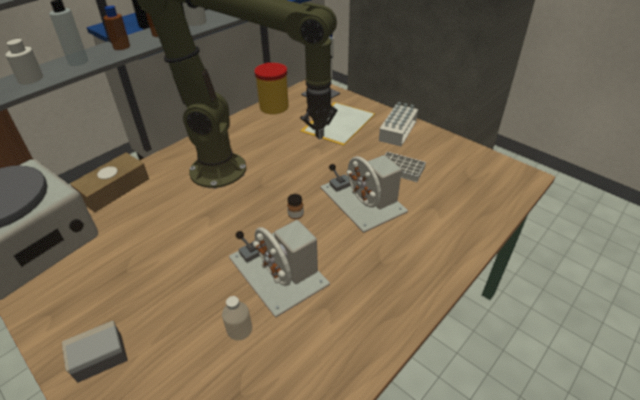

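```bash
python3 -m creep '[[[0,0,0.04],[0,0,0],-1],[[0,0,0.04],[0,0,0],-1],[[0,0,0.04],[0,0,0],-1],[[0,0,0.0286],[0,0,0],-1],[[0,0,0],[0,0,0],-1]]'
python3 - <<'E'
from h import *
s=st(-15.59)
cv2.imwrite("pics/w8.png",ctrl.grab_frame("wrist")[:,:,::-1])
E
```

```text
clock: 20.85
tool_pos: [0.4066, 0.1521, 0.1721]
eef_rot: [[-0.963, 0.271, -0.004], [0.271, 0.963, -0.002], [0.003, -0.003, -1.0]]
wrist_force: [0.2, 0.0, -0.2]
opening: 0.0004
t 20.85 pos [0.4066 0.1521 0.1721] F stand xyz [ 0.17  0.05 -0.19] open 0.0004
```

View pics/w8.png

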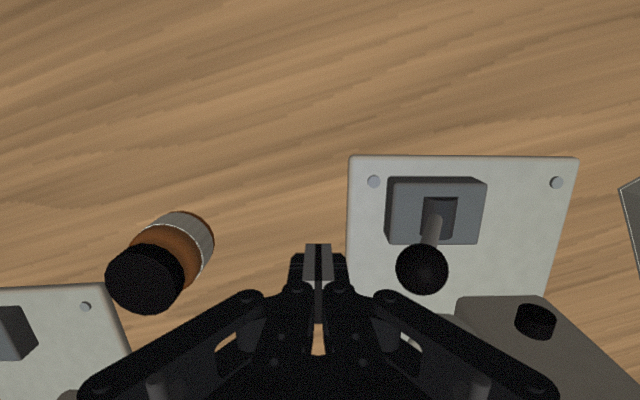

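```bash
python3 -m creep '[[[0,0.01,0],[0,0,0],-1],[[0,0.01,0],[0,0,0],-1],[[0,0.01,0],[0,0,0],-1],[[0,0.01,0],[0,0,0],-1],[[0,0.01,0],[0,0,0],-1],[[0,0.01,0],[0,0,0],-1],[[0,0.01,0],[0,0,0],-1],[[0,0.01,0],[0,0,0],-1],[[0,0,0],[0,0,0],-1]]'
python3 - <<'E'
from h import *
s=st(-15.59)
cv2.imwrite("pics/w9.png",ctrl.grab_frame("wrist")[:,:,::-1])
E
```

```text
clock: 22.02
tool_pos: [0.4289, 0.232, 0.1737]
eef_rot: [[-0.964, 0.267, 0.0], [0.267, 0.964, 0.0], [0.0, 0.0, -1.0]]
wrist_force: [-0.3, -0.5, 0.8]
opening: -0.0002
t 22.025 pos [0.4289 0.232  0.1737] F stand xyz [-0.2  -0.56  0.84] open -0.0002
```

View pics/w9.png

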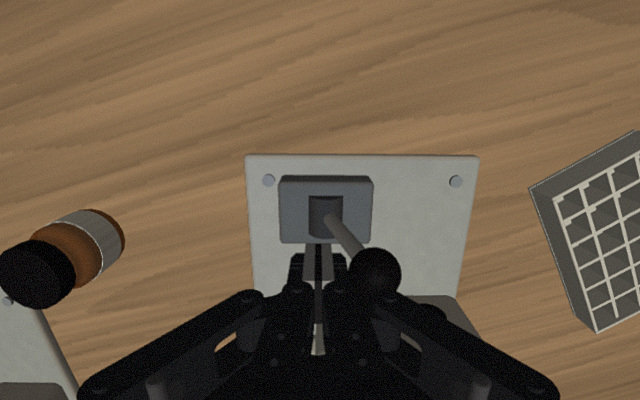

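The lever is following: the ball is at about (375,268), just right of the fingers. I'll continue to the stop.

```bash
python3 -m creep '[[[0,0.004,0],[0,0,0],-1],[[0,0.004,0],[0,0,0],-1],[[0,0.003,0],[0,0,0],-1],[[0,0,0],[0,0,0],-1],[[0,0,0],[0,0,0],-1]]'
python3 -c "
from h import *
s=st(-15.6)"
python3 -m creep '[[[0,0.002,0],[0,0,0],-1],[[0,0.002,0],[0,0,0],-1],[[0,0,0],[0,0,0],-1],[[0,0,0],[0,0,0],-1]]'
python3 - <<'E'
from h import *
s=st(-15.59)
cv2.imwrite("pics/w10.png",ctrl.grab_frame("wrist")[:,:,::-1])
m=ctrl.camera_model("wrist")
from fit import *
print(proj(m,W(pose["L"],[tip(q) for q in(.7,.8,.9,1.)])))
E
```

```text
clock: 22.7
tool_pos: [0.432, 0.2417, 0.174]
eef_rot: [[-0.963, 0.268, 0.0], [0.268, 0.963, 0.0], [-0.0, 0.001, -1.0]]
wrist_force: [0.8, 0.5, 1.1]
opening: -0.0
t 22.7 pos [0.432  0.2417 0.174 ] F stand xyz [0.65 0.75 1.09] open -0.0
clock: 23.2
tool_pos: [0.433, 0.2455, 0.1739]
eef_rot: [[-0.963, 0.268, 0.0], [0.268, 0.963, 0.0], [-0.0, 0.0, -1.0]]
wrist_force: [0.0, -0.8, -0.0]
opening: -0.0003
t 23.2 pos [0.433  0.2455 0.1739] F stand xyz [ 0.24 -0.74 -0.02] open -0.0003
[[329.04025792 276.42289632]
 [345.47998526 274.0228271 ]
 [360.74856923 270.79610137]
 [374.53200206 266.87111598]]
```

View pics/w10.png

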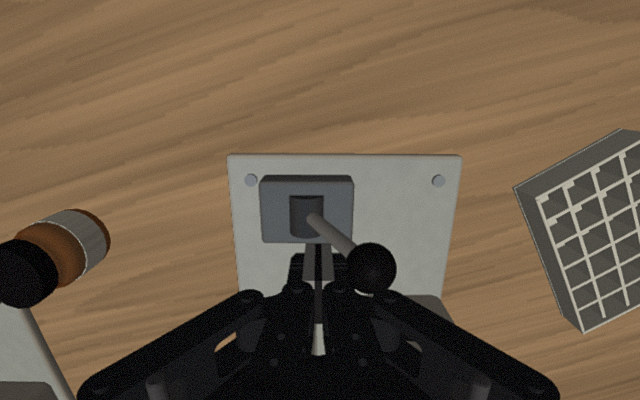

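```bash
python3 -m creep '[[[0,0.0015,0],[0,0,0],-1],[[0,0.0015,0],[0,0,0],-1],[[0,0,0],[0,0,0],-1],[[0,0,0],[0,0,0],-1]]'
python3 - <<'E'
from h import *
s=st(-15.59)
cv2.imwrite("pics/w11.png",ctrl.grab_frame("wrist")[:,:,::-1])
m=ctrl.camera_model("wrist")
from fit import *
print(proj(m,W(pose["L"],[tip(q) for q in(.7,.8,.9,1.)])))
E
```

```text
clock: 23.75
tool_pos: [0.4338, 0.2484, 0.1739]
eef_rot: [[-0.963, 0.268, 0.0], [0.268, 0.963, 0.0], [-0.0, 0.0, -1.0]]
wrist_force: [-0.7, -0.4, -0.8]
opening: -0.0
t 23.75 pos [0.4338 0.2484 0.1739] F stand xyz [-0.61 -0.54 -0.77] open -0.0
[[322.91604731 276.40458758]
 [339.44325387 274.01282685]
 [354.83148994 270.79285127]
 [368.76093204 266.87277771]]
```

View pics/w11.png

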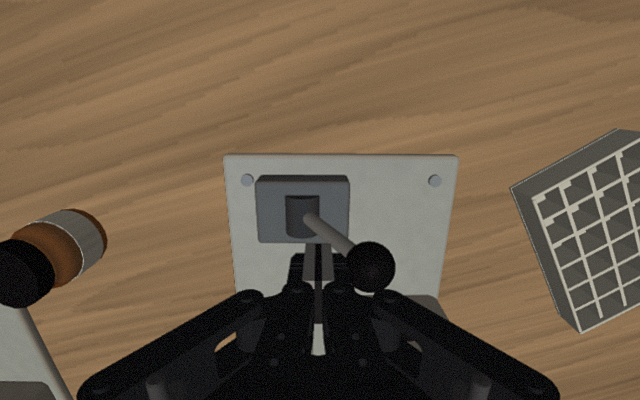

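```bash
python3 -m creep '[[[0,0.0015,0],[0,0,0],-1],[[0,0,0],[0,0,0],-1],[[0,0,0],[0,0,0],-1]]'
python3 -c "
from h import *
s=st(-15.6);print(s['moment'])"
python3 -m creep '[[[0,0.0015,0],[0,0,0],-1],[[0,0,0],[0,0,0],-1],[[0,0,0],[0,0,0],-1]]'
python3 -c "
from h import *
s=st(-15.6);print(s['moment'])"
```

```text
clock: 24.18
tool_pos: [0.4342, 0.2498, 0.1739]
eef_rot: [[-0.963, 0.268, 0.0], [0.268, 0.963, 0.0], [-0.0, 0.0, -1.0]]
wrist_force: [-0.1, -0.9, -0.2]
opening: 0.0
t 24.175 pos [0.4342 0.2498 0.1739] F stand xyz [ 0.16 -0.84 -0.16] open 0.0
[-0.07661264  0.00224764 -0.01957358]
clock: 24.55
tool_pos: [0.4346, 0.2513, 0.1739]
eef_rot: [[-0.963, 0.268, 0.0], [0.268, 0.963, 0.0], [-0.0, 0.0, -1.0]]
wrist_force: [-0.7, 0.6, 0.1]
opening: 0.0007
t 24.55 pos [0.4346 0.2513 0.1739] F stand xyz [-0.83  0.35  0.07] open 0.0007
[-0.10661398  0.03857908 -0.00234308]
```

```bash
python3 -m creep '[[[0,0.0015,0],[0,0,0],-1],[[0,0,0],[0,0,0],-1],[[0,0,0],[0,0,0],-1]]'
python3 -c "
from h import *
s=st(-15.6);print(s['moment'])"
python3 -m creep '[[[0,0.0015,0],[0,0,0],-1],[[0,0,0],[0,0,0],-1],[[0,0,0],[0,0,0],-1]]'
python3 - <<'E'
from h import *
s=st(-15.59);print(s['moment'])
cv2.imwrite("pics/w12.png",ctrl.grab_frame("wrist")[:,:,::-1])
m=ctrl.camera_model("wrist")
from fit import *
print(proj(m,W(pose["L"],[tip(q) for q in(.7,.8,.9,1.)])))
E
```

```text
clock: 24.92
tool_pos: [0.4348, 0.252, 0.1737]
eef_rot: [[-0.963, 0.269, -0.001], [0.269, 0.963, -0.001], [0.0, -0.001, -1.0]]
wrist_force: [-0.5, -3.1, 1.7]
opening: 0.0005
t 24.925 pos [0.4348 0.252  0.1737] F stand xyz [ 0.32 -3.08  1.69] open 0.0005
[-0.70592978  0.22674058  0.02493959]
clock: 25.3
tool_pos: [0.435, 0.2524, 0.1736]
eef_rot: [[-0.963, 0.269, -0.002], [0.269, 0.963, -0.003], [0.001, -0.003, -1.0]]
wrist_force: [-1.9, -6.1, 2.4]
opening: 0.0001
t 25.3 pos [0.435  0.2524 0.1736] F stand xyz [-0.17 -6.34  2.37] open 0.0001
[-1.39994943  0.54608234  0.04324799]
[[314.76756309 276.7559301 ]
 [331.46232684 274.38940508]
 [347.06863292 271.18803409]
 [361.25553014 267.27946172]]
```

View pics/w12.png

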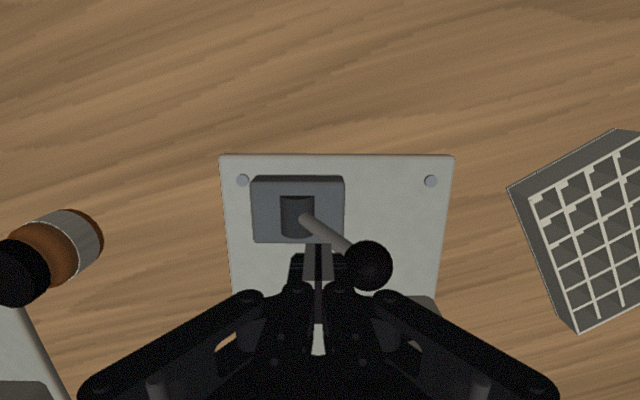

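The lever is at its end stop (6 N resistance). I'll back off, rise, move clear and check.

```bash
python3 -m creep '[[[0,-0.01,0],[0,0,0],-1],[[0,-0.015,0],[0,0,0],-1],[[0,-0.02,0],[0,0,0],-1],[[0,0,-0.03],[0,0,0],-1],[[0,0,-0.04],[0,0,0],-1],[[0,0,-0.04],[0,0,0],-1],[[0,0,-0.04],[0,0,0],-1],[[0,0,0],[0,0,0],-1],[[0,0,0],[0,0,0],-1],[[0,0,0],[0,0,0],-1]]'
python3 - <<'E'
from h import *
s=st(-15.59)
cv2.imwrite("pics/w13.png",ctrl.grab_frame("wrist")[:,:,::-1])
t=ctrl.grab_frame("top")[:,:,::-1]
cv2.imwrite("pics/t13.png",cv2.resize(t[150:262,150:470],None,fx=2.5,fy=2.5,interpolation=cv2.INTER_CUBIC))
m=ctrl.camera_model("wrist")
for t in("jar","bottle","tray"):
    for r in ctrl.cut_out(t,"top")[:1]:
        ys,xs=np.nonzero(r["region"]); print(t,xs.mean(),ys.mean())
from fit import *
print(proj(m,W(pose["L"],[tip(q) for q in(.7,.8,.9,1.)])))
E
```

```text
clock: 26.6
tool_pos: [0.4227, 0.2101, 0.3225]
eef_rot: [[-0.963, 0.269, -0.002], [0.269, 0.963, -0.001], [0.002, -0.002, -1.0]]
wrist_force: [0.3, -0.2, -0.2]
opening: -0.0
t 26.6 pos [0.4227 0.2101 0.3225] F stand xyz [ 0.31 -0.1  -0.17] open -0.0
jar 316.9428571428571 242.07755102040815
bottle 449.1578947368421 181.140350877193
tray 178.5732044198895 198.39226519337018
[[361.95842001 190.18468831]
 [370.14612717 189.56742281]
 [377.79712667 188.72525153]
 [384.79302898 187.67947676]]
```

View pics/w13.png

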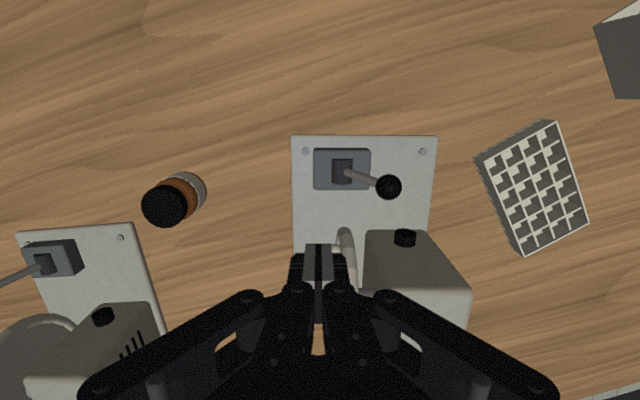

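View pics/t13.png

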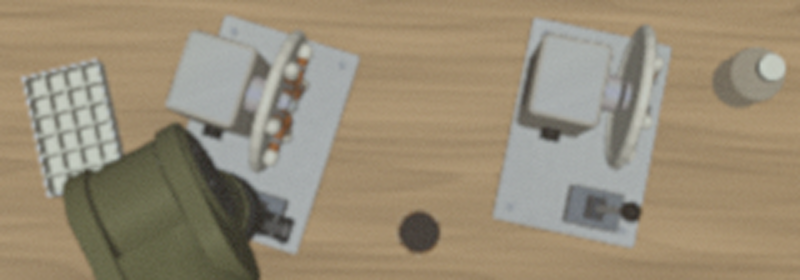

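```bash
python3 -c "
from cell import ctrl
print(ctrl.close_job())"
```

```text
the job is handed in; nothing more can be done
None
```

The left rotator has the worn bearing. I threw its lever fully over to the motor side and handed the job in at about 27 s; no verdict came back.

- **Left disc:** I gripped the top of its rim, then eased the grip to about 17 mm and rocked it both ways. It moved freely to a firm stop each way, roughly 12 mm, where I pressed with about 5 N. The first millimetres, taken while still gripping firmly, read up to 4 N. That disagreed with a worn bearing, but it dropped to almost nothing once I eased the grip.
- **Right disc:** I held it with the pads loosely either side of the rim, not clamped. It resisted from first contact and reached about 6 N within about 2 mm each way, so it is the sound one. I stayed well under the strain limit.
- **Lever:** I pushed the left lever until its stop resisted with about 6 N. The last wrist picture shows its ball where the fully-over position should be.

**Last checks:**
- Both discs look upright and released.
- The right lever looks unmoved.
- The jar and bottle are within about a pixel of where they started.
- The tray read 2–3 pixels off, but the arm was partly covering it in that picture and never went near it.
- The gripper was clear of everything, with no contact force.

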